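# Sort left-hand and right-hand brackets into their bins

## Task

Sort the two brackets from the sloping rack into the two steel bins: each goes into the bin whose small fixed sample is of the same hand, not its mirror image (with the cheek plate on your side of the upright web, a left-hand bracket has the cheek at the left end). Lay each one on the bin floor, flat on its foot with the web upward, setting it down and not letting it drop, and leave the other things on the table where they are.

Things in the scene. Friction and masses are not known exactly. Their poses are not given: they have to be found in the camera images.
- bracket_lh: Left-hand aluminium bracket, 0.15 kg. Foot 60(x) x 80(y) x 5 mm; upright web on its middle, 10 mm thick in x, 80 long in y, top 42 above the underside; cheek plate 7 thick, 32 high, on the web's -x side at its +y end. Origin: underside centre, z up the web. Starts in either place of the rack, foot on its sloping face, either way round. Grip mid-web along x, tips 12 mm above the underside.
- bracket_rh: Right-hand aluminium bracket, 0.15 kg. Foot 60(x) x 80(y) x 5 mm; upright web on its middle, 10 mm thick in x, 80 long in y, top 42 above the underside; cheek plate 7 thick, 32 high, on the web's -x side at its -y end. Origin: underside centre, z up the web. Starts in either place of the rack, foot on its sloping face, either way round. Grip mid-web along x, tips 12 mm above the underside.
- bin_lh: Fixed open dark bin for the left-hand bracket, in either of two places. 116 x 116 mm outside, walls 3 thick and 36 high, floor 3 thick. Origin: underside centre, on the table; z up, +x roughly away from the robot. On a shelf outside its +x wall (80 mm from centre) a fixed 65% size left-hand sample, 52 mm long, web along y, cheek on the -x side at the +y end, top 63 mm up.
- bin_rh: Fixed open dark bin for the right-hand bracket, in either of two places. 116 x 116 mm outside, walls 3 thick and 36 high, floor 3 thick. Origin: underside centre, on the table; z up, +x roughly away from the robot. On a shelf outside its +x wall (80 mm from centre) a fixed 65% size right-hand sample, 52 mm long, web along y, cheek on the -x side at the -y end, top 63 mm up.
- sloping_rack: Fixed dark sheet-metal rack, 204 wide (y), 92 deep (x), 115 mm high at the back. Its face rises at 35 degrees from the front edge (-x, robot side; 75 mm up), which has a 6 mm lip; a 4 mm rib parts two places, centres 52 mm either side of the middle. Brackets stand square to the face, so their webs lean 35 degrees towards the robot. Origin: underside centre, on the table.
- black_tape: Roll of black tape lying flat, 67 x 74 x 19 mm, bystander. Origin: centre of the underside.
- flux_bottle: White bottle with black cap, 35 mm across, 90 mm high, standing, bystander. Origin: centre of the underside.
- solder_spool: Spool with black flanges, 55 mm across, 33 mm high, bystander behind the rack. Origin: centre of the underside.
- hex_key: Black hex key, 28 x 88 x 5 mm, lying flat between the bins, bystander. Origin: centre of the underside.

How it is judged (in metres and radians):
At the end, for the whole second after the job is handed in: The left-hand bracket is in bin_lh and the right-hand bracket in bin_rh: each one's origin within 40 mm of the bin's centre along both of the bin's axes, its underside less than 9 mm above the table (the floor is at 3 mm), upright within 0.12 rad, at rest (x of bracket_lh in the frame of bin_lh between -0.04 and 0.04 m and y of bracket_lh in the frame of bin_lh between -0.04 and 0.04 m and z of bracket_lh in the frame of bin_lh below 0.009 m and angle between each of bracket_lh, bracket_rh's own z axis and vertical below 0.12 rad and linear speed of each of bracket_lh, bracket_rh below 0.02 m/s and x of bracket_rh in the frame of bin_rh between -0.04 and 0.04 m and y of bracket_rh in the frame of bin_rh between -0.04 and 0.04 m and z of bracket_rh in the frame of bin_rh below 0.009 m); the robot touches nothing.
It fails at once if bracket_lh is let fall (moves faster than 0.7 m/s, as after a 25 mm drop, while no finger touches it) (linear speed of bracket_lh above 0.7 m/s and contact force between bracket_lh and the fingers below 0.05 N).
It fails at once if bracket_rh is let fall (moves faster than 0.7 m/s, as after a 25 mm drop, while no finger touches it) (linear speed of bracket_rh above 0.7 m/s and contact force between bracket_rh and the fingers below 0.05 N).
It fails at once if a bystander object (tape roll, bottle, spool, hex key) is pushed more than 30 mm from its place (distance of any of black_tape, flux_bottle, solder_spool, hex_key from where it was at the start of the episode above 0.03 m).
It also fails if it takes over 48 s, if anything falls off the work surface, if the arm or the gripper's body presses on something with over 40 N, if the wrist force passes 120 N, or if a joint passes its speed limit or range.

## Robot

A 6-joint arm with a two-finger parallel gripper is mounted at the origin on a cart in front of the work surface, level with it; the furniture and walls round the work are solid. World frame = base frame: x ahead of the robot, y to its left, z up, the work surface at z = 0. Lengths are in mm, angles in rad, forces in N, time in s.
With the tool pointing down it reaches from about 325 to 1000 mm from the base axis. Payload 5.1 kg.
Tool frame: the origin (TCP) lies at the very end of the fingers, on their centre line; the grasp point (between the pads) lies 19 mm behind it (robot.grip_point_offset is the distance from the TCP to the grasp point, in mm); z points along the fingers, y is the line along which they close (so a half turn about z gives the same grasp; the last joint's range is limited). The gripper opens to 85 mm and grips with 20 to 120 N. Pads are 22 mm wide; open, the fingers measure 114 mm over their backs; the gripper's body (76 mm by 85 mm) begins 54 mm behind the grasp point. The pads swing forward as they close: fully open they stand 13 mm farther back than shut.
Start: joints at [-1.404, 0.124, 1.65, -0, 1.367, -0.083], TCP at [160.654, -629.821, 231.322] pointing down, gripper open.
Joint ranges: [-2.61, 2.61], [-1.02, 2.33], [0.03, 2.71], [-1.35, 4.49], [0.32, 2.68], [-2.91, 2.91]. Speed limits (rad/s): [2.57, 2.57, 3.14, 3.14, 3.14, 3.14].

## Interface

Orientations are given as a rotation vector (axis times angle).
In Python, from station import robot, imaging, ticket gives the robot as it stands.
- The arm moves only by the tool apply_moves, never from a script. Its argument "deltas" is a list of rows, each a list of 5 numbers: the finger opening in cm, from 0 to 8.54, then the shift along the tool's x, y, z in cm, then the turn about the tool's z in rad. In form: [[fingers, dx, dy, dz, yaw], ...]. A call has 1 to 10 rows; each row shifts and turns the commanded pose from where the row before left it, along the tool's axes as they then stand; what a row does not reach is not made up. A row lasts 1/12 s, in which the tool goes at most 41.7 mm and 7.16 degrees, less where a joint would pass 70% of its speed; a pose out of reach is approached as far as the arm can. A call is refused whole if a number of a shift passes 4.17 or a number of a turn 0.125, either way. A call with a gripper value outside its range is refused whole. The fingers move at their own pace and stop on an object; "grip_force" is the grip in N (left out, the last holds). Time passes only in rows, so rows that do not move let the fingers close. It gives the time, the measured TCP pose, the force, the opening and the grip force at its end, in the units of the state.
- robot.get_state(): the state, without advancing time (a new reading comes with each control period).
- imaging.get_image(name): name is "side" or "top"; returns a dict with "pixels" (384x512x3 uint8, blue, green, red), "z_map" (384x512 float32, mm along the optical axis (not along the pixel's ray), 0 where there is no reading), "camera_matrix" (3x3 intrinsics, pixels), "origin" and "orientation" of the camera in the world. Camera axes: x right, y up, looking along -z (the intrinsics and any distortion apply to the point x, -y, -z); pixel columns grow to the right and rows downward; lengths in mm; the calibration is good to about 2 mm. A picture is of the moment at which its call begins.
- ticket.finish_job(): hands the job in; it is judged then, once.
The state is a dict: "time": time; "joint_positions": joint angles; "qd": joint speeds; "tau": joint torques, N m; "tcp_pos": TCP position; "ee_rot": TCP orientation; "force": force on the tool from outside, world axes, zero at the start; "torque": the same for the moment, N m; "finger_gap": finger opening in mm; "gripper_force": force on a finger pad.
Only numpy, scipy, OpenCV 4.12 (cv2) and the standard library are available. Lean on these libraries where they do the work, as an engineer would, in place of code of your own. Each camera call takes 0.05 s, during which the arm holds its last target. There are 200 camera calls.

## Working session

There is one attempt and no reset: what is moved stays moved. The work goes in short steps, Python scripts to look and compute and a tool call to move; the robot and the scene stay as the last step left them, time stands still between calls to the robot, and variables do not carry over. Pictures are saved under pics/ and viewed, at most 11 in all, crops included, and the job is handed in when it is done.

Besides the shell and the picture viewer there is one more tool, called after ">>>" by a JSON object that holds its "fn" and its "kwargs", one argument or row to a line. apply_moves: Moves the arm, as the interface text tells. Its arguments: {"type":"object","properties":{"deltas":{"type":"array"},"grip_force":{"type":"number"}},"required":["deltas"]}

```bash
mkdir -p pics; ls
cat > h.py <<'E'
import numpy as np,cv2
from station import robot,imaging,ticket
from scipy.spatial.transform import Rotation as R
def rot(o):
    o=np.array(o,float)
    return o if o.shape==(3,3) else R.from_rotvec(o).as_matrix()
def cloud(im):
    K=np.array(im["camera_matrix"]);z=im["z_map"];v,u=np.mgrid[:z.shape[0],:z.shape[1]]
    p=np.stack([(u-K[0,2])/K[0,0]*z,-(v-K[1,2])/K[1,1]*z,-z],-1)
    w=p@rot(im["orientation"]).T+np.array(im["origin"]).ravel()
    w[z==0]=np.nan
    return w
E
python3 - <<'E'
from h import *
for n in("top","side"):
    im=imaging.get_image(n);np.save(n,im,allow_pickle=True)
    print({k:v for k,v in im.items() if k not in("pixels","z_map")})
    cv2.imwrite(f"pics/{n}0.png",cv2.resize(im["pixels"],(800,600)))
s=robot.get_state();print(s)
E
```

```text
pics
{'camera_matrix': array([[381.95081893,   0.        , 261.9970052 ],
       [  0.        , 381.95081893, 186.2698924 ],
       [  0.        ,   0.        ,   1.        ]]), 'origin': array([ 514.51387523,  -60.21545319, 1005.51810606]), 'orientation': array([ 0.092834  , -0.04839563, -1.57620419])}
{'camera_matrix': array([[354.00627794,   0.        , 254.27649985],
       [  0.        , 354.00627794, 186.15150391],
       [  0.        ,   0.        ,   1.        ]]), 'origin': array([391.30847531, 711.83615594, 513.36729156]), 'orientation': array([ 0.21356477, -1.47382868, -2.53009629])}
{'time': 0.1, 'joint_positions': array([-1.40361929e+00,  1.24458161e-01,  1.65150941e+00, -1.83247271e-06,
        1.36750369e+00, -8.25584617e-02]), 'qd': array([-0.0001522 , -0.00065914, -0.00271692,  0.00041268,  0.00014003,
       -0.00204985]), 'tau': array([ 4.47292950e-05, -4.24930608e+01, -3.66655397e+01, -4.44936393e-05,
        3.94707356e-03, -4.48361348e-06]), 'tcp_pos': array([ 160.55336958, -629.30209107,  230.18068228]), 'ee_rot': array([-3.11527036e+00, -3.91031822e-01,  1.27553639e-04]), 'force': array([-0.22979903, -0.41604974, -0.05799803]), 'torque': array([-0.04757105, -0.00559879,  0.00624993]), 'gripper_force': 0.0, 'finger_gap': 85.239343581176}
```

View pics/top0.png

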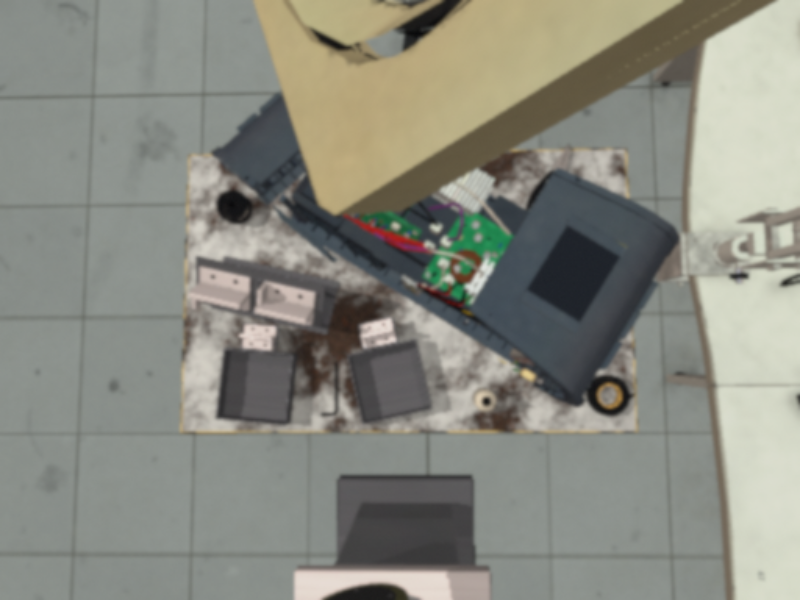

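View pics/side0.png

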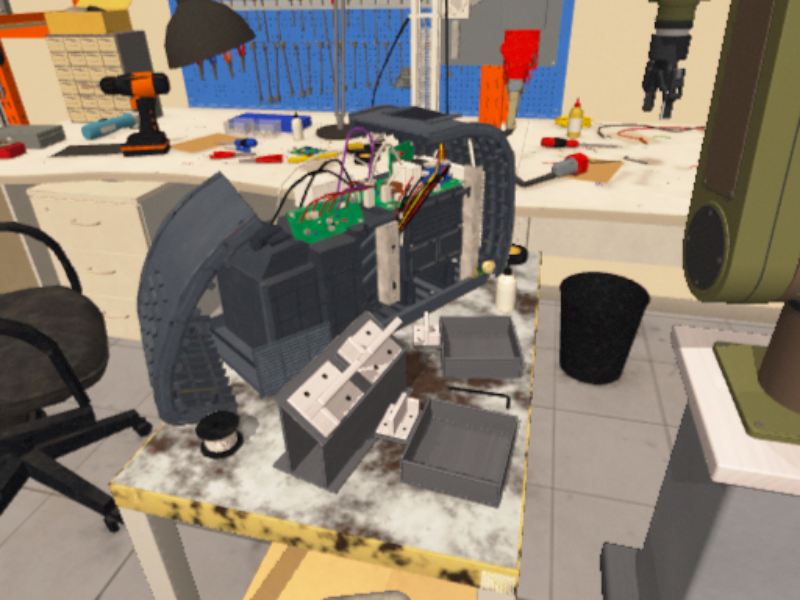

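The top view shows the rack around (262,293), bins at (257,385) and (392,382) with their samples just above them, and the bottle at (485,400). The side view shows both brackets leaning on the rack. Next I'll take crops and 3D data.

Run:
```python
from h import *
T=np.load("top.npy",allow_pickle=True).item();S=np.load("side.npy",allow_pickle=True).item()
t=cv2.resize(T["pixels"][155:275,110:290],None,fx=4.4,fy=4.4,interpolation=cv2.INTER_CUBIC)
s=cv2.resize(S["pixels"][190:330,170:350],None,fx=4.2,fy=4.2,interpolation=cv2.INTER_CUBIC)
cv2.imwrite("pics/tc.png",t);cv2.imwrite("pics/sc.png",s)
w=cloud(T)
for u,v in [(165,245),(250,245),(165,213),(240,210),(145,184),(185,192),(210,100),(300,30),(350,150),(420,20),(140,250),(120,240),(215,240)]: print("top",u,v,w[v,u].round())
w=cloud(S)
for u,v in [(300,280),(307,220),(255,262),(215,240)]: print("side",u,v,w[v,u].round())
# overhead / tall things within work volume
for n,im in(("T",T),("S",S)):
    w=cloud(im)
    for x in range(300,800,50):
        r=[]
        for y in range(-350,400,50):
            m=(abs(w[...,0]-x)<25)&(abs(w[...,1]-y)<25)&(w[...,2]<900)
            r.append(int(np.nanmax(w[m][:,2])) if m.sum()>3 else -1)
        print(n,x,r)
```

```text
top 165 245 [453. 223.   4.]
top 250 245 [452.  -0.   4.]
top 165 213 [535. 214.  39.]
top 240 210 [542.  23.  39.]
top 145 184 [604. 247.  98.]
top 185 192 [584. 149. 101.]
top 210 100 [628.  -2. 658.]
top 300 30 [653. -81. 737.]
top 350 150 [ 642. -202.  311.]
top 420 20 [ 639. -153.  775.]
top 140 250 [442. 277.  37.]
top 120 240 [466. 343.   0.]
top 215 240 [465.  91.   3.]
side 300 280 [443. 188.   5.]
side 307 220 [456. -27.   1.]
side 255 262 [526. 219.  61.]
side 215 240 [602. 221. 102.]
T 300 [-1, -1, -1, -1, -1, -1, -1, -1, -1, -1, -1, -1, -1, -1, -1]
T 350 [2, 2, 3, 4, 3, 2, 2, 2, 3, 2, 2, 4, 3, 3, 1]
T 400 [23, 20, 5, 6, 79, 5, 38, 41, 39, 7, 40, 38, 40, 38, 5]
T 450 [23, 21, 300, 306, 90, 5, 38, 7, 38, 9, 40, 9, 38, 39, 5]
T 500 [5, 281, 306, 317, 319, 4, 38, 42, 59, 6, 40, 65, 43, 37, 4]
T 550 [253, 301, 318, 319, 319, 317, 37, 66, 65, 131, 130, 130, 128, 105, 6]
T 600 [293, 318, 319, 318, 316, 750, 721, 679, 5, 119, 120, 137, 131, 131, 5]
T 650 [308, 318, 319, 784, 795, 774, 736, 689, 648, 94, 9, 119, 118, 118, 5]
T 700 [-1, 317, 318, 316, 272, 738, 714, 700, 661, 203, 276, 58, 35, 5, 5]
T 750 [-1, -1, 15, 6, 242, 240, -1, 657, 660, 275, 275, 264, 218, 36, 5]
S 300 [-685, -685, -684, -685, -683, -684, -684, -1, -1, -1, -1, -1, -1, -1, -1]
S 350 [1, 0, 0, 1, 0, 1, 1, 0, 1, 0, 0, 1, 1, 1, 1]
S 400 [20, 16, 1, 1, 79, 2, 37, 36, 37, 6, 37, 37, 38, 38, 2]
S 450 [19, 170, 290, 304, 89, 1, 35, 5, 37, 6, 36, 4, 35, 37, 2]
S 500 [-1, 244, 278, 314, 316, 1, 36, 40, 57, 4, 37, 63, 40, 36, 2]
S 550 [-1, 259, 316, 316, 316, 314, 34, 64, 64, 128, 130, 129, 128, 104, 2]
S 600 [235, 316, 316, 315, 312, 310, 293, 198, -476, 117, 118, 134, 129, 129, 2]
S 650 [245, 316, 317, 316, 310, 317, 292, 265, 258, 91, -427, 117, 117, 119, 2]
S 700 [-1, 315, 316, 314, 270, 312, 287, 287, 256, 207, 276, 260, 34, 32, 2]
S 750 [-1, -1, -1, -1, 237, 277, 279, 265, 234, 271, 271, 264, 218, 35, 2]
```

View pics/tc.png

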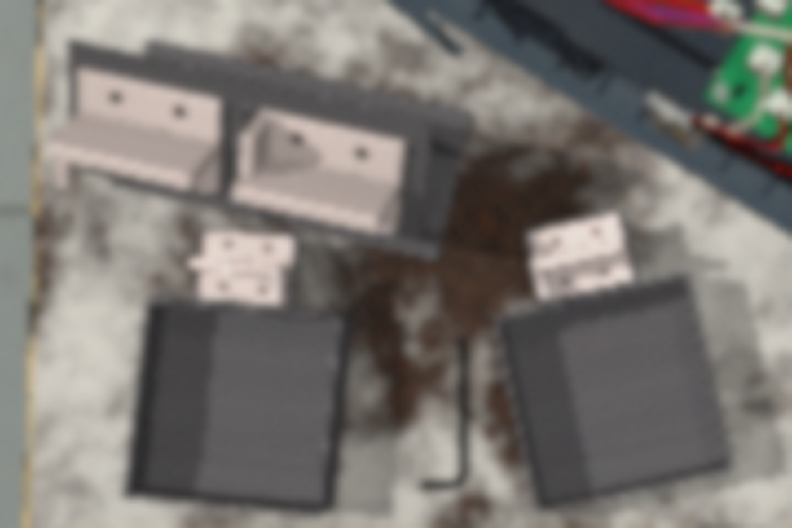

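View pics/sc.png

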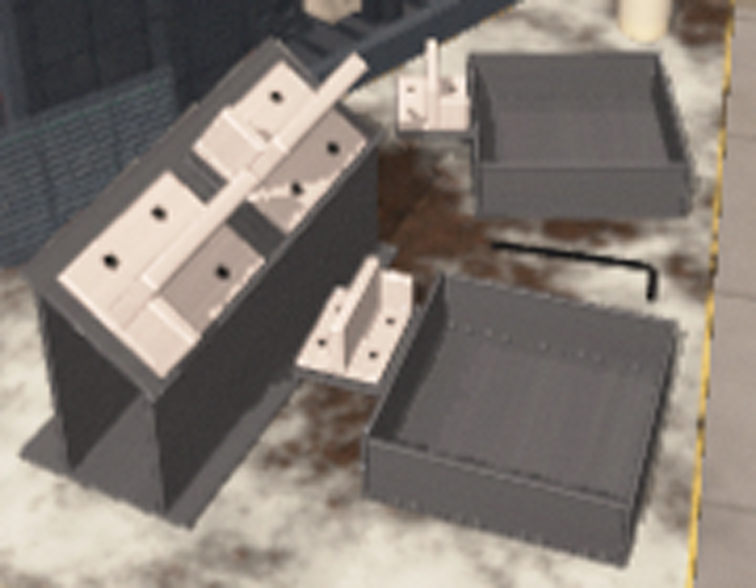

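Both brackets have the cheek at the +y end. The left one (top crop (65,170), side crop (165,335)) has it on the robot side, so it is left-hand. The right one (top crop (265,145), side crop (230,135)) has it on the uphill side, so it is right-hand and turned round. I'll measure the geometry and check the samples.

```bash
cat > meas.py <<'E'
from h import *
D={}
T=np.load("top.npy",allow_pickle=True).item();S=np.load("side.npy",allow_pickle=True).item()
for n,im in(("T",T),("S",S)):
    w=cloud(im);px=im["pixels"].astype(int);light=(px.min(-1)>120)
    P=w[np.isfinite(w[...,0])];L=w[light&np.isfinite(w[...,0])]
    # bins: rim points
    for b,(y0,y1) in {"L":(125,295),"R":(-65,80)}.items():
        q=P[(P[:,0]>370)&(P[:,0]<515)&(P[:,1]>y0)&(P[:,1]<y1)&(P[:,2]>31)&(P[:,2]<45)]
        r=cv2.minAreaRect(q[:,:2].astype(np.float32));print(n,"bin",b,np.round(r[0],1),np.round(r[1],1),round(r[2],1),"z",np.percentile(q[:,2],90).round(1))
        fl=P[(np.hypot(*(P[:,:2]-r[0]).T)<35)];print("  floor",np.median(fl[:,2]).round(1))
        c=np.array(r[0]);a=np.radians(r[2]);a=(a+np.pi/4)%(np.pi/2)-np.pi/4
        Rm=np.array([[np.cos(a),np.sin(a)],[-np.sin(a),np.cos(a)]])
        q=L[(L[:,2]>30)&(L[:,2]<75)];e=(q[:,:2]-c)@Rm.T;k=(e[:,0]>55)&(e[:,0]<110)&(abs(e[:,1])<35);e=e[k];z=q[k,2]
        for lo,hi in((44,58),(58,75)):
            j=(z>lo)&(z<hi);
            for s in(-1,1):
                jj=j&(e[:,1]*s>0); print("   sample z",lo,hi,"y side",s,jj.sum(),e[jj].mean(0).round(1) if jj.any() else "", "min x",e[jj,0].min().round() if jj.any() else "")
    # brackets on rack
    for b,(y0,y1) in {"A":(188,300),"B":(80,186)}.items():
        q=L[(L[:,0]>510)&(L[:,0]<660)&(L[:,1]>y0)&(L[:,1]<y1)&(L[:,2]>70)]
        # RANSAC plane
        rng=np.random.default_rng(0);best=None
        for _ in range(400):
            t=q[rng.choice(len(q),3,False)];nn=np.cross(t[1]-t[0],t[2]-t[0]);l=np.linalg.norm(nn)
            if l<50:continue
            nn/=l;nn*=np.sign(nn[2]);
            if not .7<nn[2]<.92:continue
            k=abs((q-t[0])@nn)<1.5
            if best is None or k.sum()>best.sum():best=k
        f=q[best];m=f.mean(0);nn=np.linalg.svd(f-m)[2][2];nn*=np.sign(nn[2])
        h=(q-m)@nn+5;wt=q[h>38.5]
        r=cv2.minAreaRect(wt[:,:2].astype(np.float32))
        d=np.linalg.svd(wt-wt.mean(0))[2][0];d*=np.sign(d[1]);t=(wt-wt.mean(0))@d
        top=wt.mean(0)+d*(t.max()+t.min())/2
        print(n,"br",b,len(q),"normal",nn.round(3),"tilt",np.degrees(np.arccos(nn[2])).round(1),"len",(t.max()-t.min()).round(1),"dir",d.round(3),"webtop",top.round(1),"h",np.median(h[h>38.5]).round(1),"origin",(top-42*nn).round(1))
E
python3 meas.py
```

```text
T bin L [454.6 221. ] [117.5 126.1] 85.0 z 39.3
  floor 3.3
   sample z 44 58 y side -1 19 [ 65.4 -25.2] min x 55.0
   sample z 44 58 y side 1 0  min x 
   sample z 58 75 y side -1 34 [ 73.3 -15.9] min x 58.0
   sample z 58 75 y side 1 25 [75.1 11.2] min x 72.0
T bin R [460.1   3.7] [124.1 116.3] 12.7 z 38.4
  floor 3.1
   sample z 44 58 y side -1 3 [ 72.7 -13. ] min x 73.0
   sample z 44 58 y side 1 14 [66.2 22.1] min x 58.0
   sample z 58 75 y side -1 27 [ 75.8 -13.2] min x 73.0
   sample z 58 75 y side 1 30 [74.5 13.2] min x 58.0
T br A 875 normal [-0.531  0.129  0.837] tilt 33.1 len 109.8 dir [ 0.223  0.975 -0.007] webtop [578.6 243.1 127.3] h 41.4 origin [600.9 237.7  92.1]
T br B 715 normal [-0.573  0.151  0.806] tilt 36.3 len 68.1 dir [0.239 0.971 0.001] webtop [557.8 152.6 127.3] h 42.1 origin [581.8 146.2  93.4]
S bin L [454.2 220.6] [119.5 125.9] 84.6 z 37.9
  floor 2.9
   sample z 44 58 y side -1 51 [ 64.1 -21.6] min x 56.0
   sample z 44 58 y side 1 19 [74.7 26. ] min x 72.0
   sample z 58 75 y side -1 33 [ 74.5 -11.4] min x 71.0
   sample z 58 75 y side 1 36 [74.7 15.3] min x 72.0
S bin R [459.5   4.6] [123.6 118. ] 12.9 z 36.5
  floor 2.7
   sample z 44 58 y side -1 0  min x 
   sample z 44 58 y side 1 58 [67.3 23.7] min x 57.0
   sample z 58 75 y side -1 12 [ 76.1 -14.1] min x 75.0
   sample z 58 75 y side 1 23 [75.5 14.5] min x 73.0
S br A 1579 normal [-0.557  0.133  0.82 ] tilt 34.9 len 111.3 dir [ 0.229  0.974 -0.001] webtop [577.4 243.1 126.2] h 41.8 origin [600.8 237.5  91.8]
S br B 613 normal [-0.556  0.126  0.822] tilt 34.8 len 66.0 dir [ 0.223  0.975 -0.018] webtop [556.2 152.  126.5] h 41.9 origin [579.6 146.7  92. ]
```

Run:
```python
from h import *
for n in("top","side"):
    im=np.load(n+".npy",allow_pickle=True).item();w=cloud(im);L=w[(im["pixels"].min(-1)>110)&np.isfinite(w[...,0])]
    L=L[(L[:,0]>500)&(L[:,0]<660)&(L[:,1]>70)&(L[:,1]<310)&(L[:,2]>70)]
    d=np.array([.228,.974,0]);x=np.array([.974,-.228,0]);nn=np.cross(np.r_[0,0,0]+[.974*.819,-.228*.819,.574],d)
    h=L@nn;h0=np.array([580,146.5,92.])@nn;k=abs(h-h0-42)<3
    t=L[k]@d;hist,e=np.histogram(t,np.arange(200,400,4));print(n,nn.round(3),[(int(a),int(b)) for a,b in zip(e,hist) if b])
    g=np.sort(t);j=np.argmax(np.diff(g));print("ends",g[0].round(1),g[j].round(1),g[j+1].round(1),g[-1].round(1),"x",np.median(L[k]@x).round(1),"z",np.median(L[k][:,2]).round(1))
    f=L[(abs(h-h0-5)<2)];t=np.sort(f@d);j=np.argmax(np.diff(t));print("foot ends",t[0].round(1),t[j].round(1),t[j+1].round(1),t[-1].round(1))
```

```text
top [-0.559  0.131  0.82 ] [(240, 5), (244, 6), (248, 8), (252, 8), (256, 5), (260, 6), (264, 9), (268, 7), (272, 8), (276, 6), (280, 6), (284, 6), (288, 8), (292, 7), (296, 8), (300, 7), (304, 5), (308, 8), (312, 6), (316, 6), (320, 3), (340, 1), (344, 8), (348, 5), (352, 7), (356, 8), (360, 6), (364, 6), (368, 5), (372, 6), (376, 7), (380, 6), (384, 9), (388, 6), (392, 7)]
ends 241.8 320.7 343.9 423.5 x 508.2 z 127.3
foot ends 241.6 331.2 342.2 429.2
side [-0.559  0.131  0.82 ] [(240, 4), (244, 5), (248, 6), (252, 7), (256, 7), (260, 6), (264, 9), (268, 4), (272, 9), (276, 8), (280, 6), (284, 9), (288, 8), (292, 8), (296, 10), (300, 6), (304, 10), (308, 4), (312, 9), (316, 9), (320, 8), (340, 1), (344, 6), (348, 9), (352, 11), (356, 7), (360, 8), (364, 11), (368, 10), (372, 11), (376, 10), (380, 9), (384, 13), (388, 11), (392, 10)]
ends 241.9 322.1 343.9 424.1 x 506.7 z 126.4
foot ends 242.1 331.0 344.2 425.0
```

Samples: the left bin's (y≈221) is right-hand and the right bin's (y≈4) is left-hand. So bracket A (y≈257) goes to the right bin and bracket B (y≈157) to the left bin. The tool stays vertical, so I'll squeeze each leaning web with a narrow gap and let the pads stand it upright as I lift.

>>> {"fn": "apply_moves", "kwargs": {
  "deltas": [
    [3.3,1.35,-1.87,0,0],
    [3.3,1.35,-1.87,0,0],
    [3.3,1.35,-1.87,0,0],
    [3.3,1.35,-1.87,0,0],
    [3.3,1.35,-1.87,0,0],
    [3.3,1.35,-1.87,0,0],
    [3.3,1.35,-1.87,0,0],
    [3.3,1.35,-1.87,0,0],
    [3.3,1.35,-1.87,0,0],
    [3.3,1.35,-1.87,0,0]
  ],
  "grip_force": 20
}}

```text
time: 0.93
tcp_pos: [245.4, -413.9, 230.7]
ee_rot: [-3.116, -0.391, 0.0]
force: [0.4, 0.5, -0.3]
finger_gap: 33.2
gripper_force: 0.0
```

>>> {"fn": "apply_moves", "kwargs": {
  "deltas": [
    [3.3,1.35,-1.87,0,0],
    [3.3,1.35,-1.87,0,0],
    [3.3,1.35,-1.87,0,0],
    [3.3,1.35,-1.87,0,0],
    [3.3,1.35,-1.87,0,0],
    [3.3,1.35,-1.87,0,0],
    [3.3,1.35,-1.87,0,0],
    [3.3,1.35,-1.87,0,0],
    [3.3,1.35,-1.87,0,0],
    [3.3,1.35,-1.87,0,0]
  ]
}}

```text
time: 1.77
tcp_pos: [329.8, -199.4, 230.9]
ee_rot: [-3.117, -0.391, 0.0]
force: [1.1, -0.7, -0.5]
finger_gap: 33.1
gripper_force: 0.0
```

>>> {"fn": "apply_moves", "kwargs": {
  "deltas": [
    [3.3,0,0,0,-0.121],
    [3.3,0,0,0,-0.121],
    [3.3,0,0,0,-0.121],
    [3.3,0,0,0,-0.121],
    [3.3,0,0,0,-0.121],
    [3.3,0,0,0,-0.121],
    [3.3,0,0,0,-0.121],
    [3.3,0,0,0,-0.121],
    [3.3,0,0,0,-0.121],
    [3.3,0,0,0,0]
  ]
}}

```text
time: 2.6
tcp_pos: [329.6, -200.5, 230.8]
ee_rot: [-2.461, -1.951, 0.0]
force: [-0.6, -0.3, -0.8]
finger_gap: 33.0
gripper_force: 0.0
```

>>> {"fn": "apply_moves", "kwargs": {
  "deltas": [
    [3.3,2.53,-0.18,0,0],
    [3.3,2.53,-0.18,0,0],
    [3.3,2.53,-0.18,0,0],
    [3.3,2.53,-0.18,0,0],
    [3.3,2.53,-0.18,0,0],
    [3.3,2.53,-0.18,0,0],
    [3.3,2.53,-0.18,0,0],
    [3.3,2.53,-0.18,0,0],
    [3.3,2.53,-0.18,0,0],
    [3.3,2.53,-0.18,0,0]
  ]
}}

```text
time: 3.43
tcp_pos: [370.3, 51.0, 231.2]
ee_rot: [2.467, 1.945, 0.0]
force: [-0.1, 0.0, 0.3]
finger_gap: 33.0
gripper_force: 0.0
```

>>> {"fn": "apply_moves", "kwargs": {
  "deltas": [
    [3.3,1.49,1.64,0,0],
    [3.3,1.49,1.64,0,0],
    [3.3,1.49,1.64,0,0],
    [3.3,1.49,1.64,0,0],
    [3.3,1.49,1.64,0,0],
    [3.3,1.49,1.64,0,0],
    [3.3,1.49,1.64,0,0],
    [3.3,1.49,1.64,0,0],
    [3.3,1.49,1.64,0,0],
    [3.3,1.49,1.64,0,0]
  ]
}}

```text
time: 4.27
tcp_pos: [565.0, 157.6, 230.7]
ee_rot: [-2.467, -1.945, 0.001]
force: [-0.6, -0.5, 0.8]
finger_gap: 33.3
gripper_force: 0.0
```

>>> {"fn": "apply_moves", "kwargs": {
  "deltas": [
    [3.3,0,0,2,0],
    [3.3,0,0,2,0],
    [3.3,0,0,2,0],
    [3.3,0,0,1.5,0],
    [3.3,0,0,0,0]
  ]
}}

```text
time: 4.68
tcp_pos: [561.6, 156.5, 151.5]
ee_rot: [-2.463, -1.943, 0.011]
force: [-0.7, 0.0, -0.6]
finger_gap: 32.7
gripper_force: 0.0
```

Run:
```python
from h import *
im=imaging.get_image("side");s=im["pixels"][170:310,160:340]
cv2.imwrite("pics/s1.png",cv2.resize(s,None,fx=4.2,fy=4.2,interpolation=cv2.INTER_CUBIC))
print(robot.get_state()["tcp_pos"])
```

```text
[562.68618223 156.67898098 153.7058721 ]
```

View pics/s1.png

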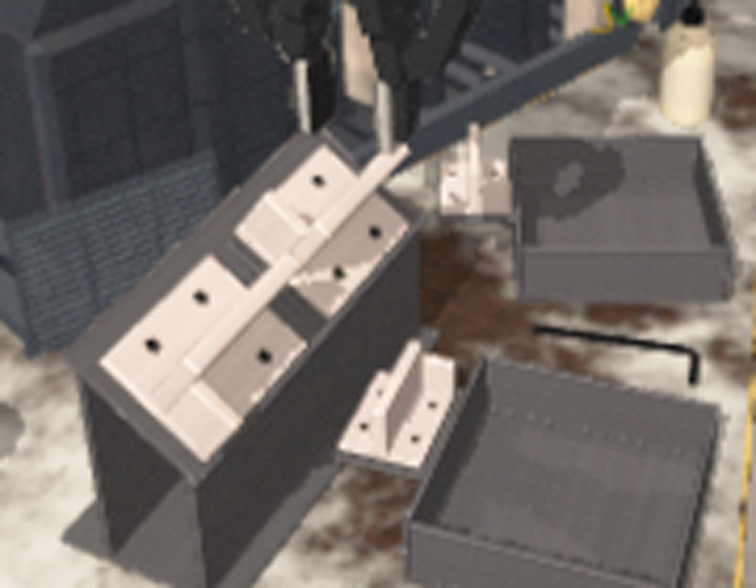

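The open fingers at (305,130) and (390,150) straddle bracket B's web from above. Descending.

>>> {"fn": "apply_moves", "kwargs": {
  "deltas": [
    [3.3,0,0,1,0],
    [3.3,0,0,1,0],
    [3.3,0,0,0.8,0],
    [3.3,0,0,0.6,0],
    [3.3,0,0,0.4,0],
    [3.3,0,0,0,0],
    [3.3,0,0,0,0]
  ]
}}

```text
time: 5.32
tcp_pos: [564.3, 157.0, 118.1]
ee_rot: [-2.464, -1.949, 0.0]
force: [-0.1, 0.4, 0.6]
finger_gap: 33.1
gripper_force: 0.0
```

Run:
```python
from h import *
im=imaging.get_image("side");s=im["pixels"][190:270,200:290]
cv2.imwrite("pics/s2.png",cv2.resize(s,None,fx=7,fy=7,interpolation=cv2.INTER_CUBIC))
s=robot.get_state();print(s["tcp_pos"],s["force"],s["finger_gap"])
```

```text
[564.60448582 157.01417605 118.6590354 ] [-0.18263348 -0.17949536 -0.21894441] 32.663077054045985
```

View pics/s2.png

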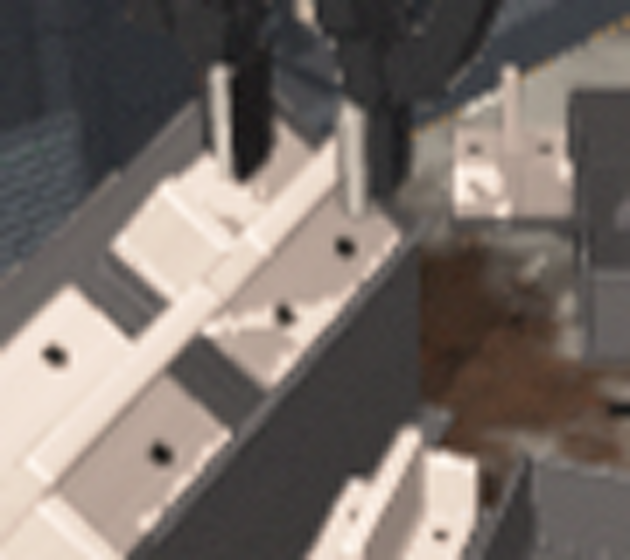

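Run:
```python
from h import *
im=imaging.get_image("side");w=cloud(im)
d=np.array([.228,.974]);x=np.array([.974,-.228])
p=w[190:225,222:265];c=im["pixels"][190:225,222:265]
for col in(3,7,9,11,13,23,27,29,31,34):
    print(222+col,[(int(q[:2]@x),int(q[:2]@d),int(q[2])) for q in p[8:32:3,col]])
K=im["camera_matrix"]
def proj(P):
    q=rot(im["orientation"]).T@(np.array(P)-im["origin"]);return (K[0,2]-K[0,0]*q[0]/q[2],K[1,2]+K[1,1]*q[1]/q[2])
s=robot.get_state();print("tcp proj",np.round(proj(s["tcp_pos"])),"rack",s["tcp_pos"][:2]@x,s["tcp_pos"][:2]@d)
```

```text
225 [(626, 174, 72), (624, 177, 66), (625, 177, 56), (565, 267, 117), (561, 273, 114), (560, 277, 110), (535, 314, 132), (531, 321, 131)]
229 [(536, 294, 162), (540, 289, 151), (541, 288, 143), (541, 288, 136), (542, 289, 129), (551, 276, 112), (546, 283, 110), (544, 287, 106)]
231 [(531, 295, 163), (533, 293, 155), (532, 294, 149), (534, 293, 141), (535, 292, 133), (534, 293, 127), (544, 279, 108), (542, 283, 104)]
233 [(530, 289, 160), (530, 291, 154), (529, 292, 149), (529, 293, 142), (529, 294, 136), (531, 291, 127), (542, 275, 106), (539, 280, 103)]Traceback (most recent call last):
  File "<stdin>", line 6, in <module>
ValueError: cannot convert float NaN to integer
```

>>> {"fn": "apply_moves", "kwargs": {
  "deltas": [
    [3.2,0,0,0.5,0],
    [3.0,0,0,0.4,0],
    [2.6,0,0,0,0],
    [2.2,0,0,0,0],
    [2.0,0,0,0,0],
    [1.8,0,0,0,0],
    [1.8,0,0,0,0]
  ],
  "grip_force": 20
}}

```text
time: 6.0
tcp_pos: [565.0, 156.8, 110.2]
ee_rot: [2.463, 1.949, 0.002]
force: [0.5, -1.3, 3.9]
finger_gap: 20.0
gripper_force: 17.3
```

>>> {"fn": "apply_moves", "kwargs": {
  "deltas": [
    [1.6,0,0,-0.2,0],
    [1.5,0,0,-0.2,0],
    [1.4,0,0,-0.2,0],
    [1.3,0,0,-0.2,0],
    [1.2,0,0,-0.2,0],
    [1.1,0,0,-0.2,0],
    [1.0,0,0,-0.2,0]
  ]
}}

```text
time: 6.58
tcp_pos: [564.1, 157.1, 123.4]
ee_rot: [-2.463, -1.949, 0.0]
force: [0.1, 0.5, 3.1]
finger_gap: 12.3
gripper_force: 18.4
```

Run:
```python
from h import *
im=imaging.get_image("side");s=im["pixels"][190:270,200:290]
cv2.imwrite("pics/s3.png",cv2.resize(s,None,fx=7,fy=7,interpolation=cv2.INTER_CUBIC))
s=robot.get_state();print(s["tcp_pos"],s["force"],s["finger_gap"],s["gripper_force"])
```

```text
[564.27398726 157.12939992 123.85922783] [-0.86878742 -0.19921047  4.08666391] 12.197070036699401 18.527262409916148
```

View pics/s3.png

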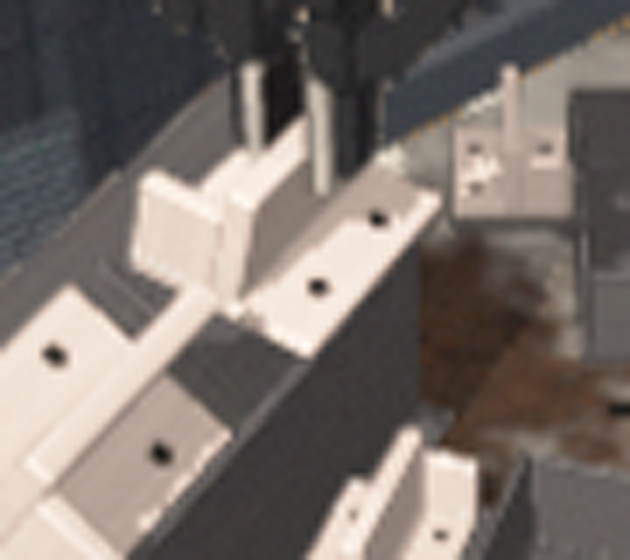

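The squeeze is working: bracket B's web at (265,220) is now almost upright and its downhill foot edge has lifted at (375,260). I'll tighten the grip while lifting slowly.

>>> {"fn": "apply_moves", "kwargs": {
  "deltas": [
    [0.9,0,0,-0.2,0],
    [0.8,0,0,-0.2,0],
    [0.7,0,0,-0.2,0],
    [0.6,0,0,-0.2,0],
    [0.5,0,0,-0.2,0],
    [0.5,0,0,-0.2,0],
    [0.5,0,0,-0.2,0],
    [0.5,0,0,-0.2,0]
  ],
  "grip_force": 35
}}

```text
time: 7.3
tcp_pos: [564.1, 156.9, 139.2]
ee_rot: [-2.463, -1.949, 0.001]
force: [-0.5, 0.5, -1.7]
finger_gap: 9.3
gripper_force: 34.2
```

```bash
cat > look.py <<'E'
import sys
from h import *
im=imaging.get_image("side");r0,r1,c0,c1=map(int,sys.argv[2:6])
s=im["pixels"][r0:r1,c0:c1];f=min(780/s.shape[1],580/s.shape[0])
cv2.imwrite(f"pics/{sys.argv[1]}.png",cv2.resize(s,None,fx=f,fy=f,interpolation=cv2.INTER_CUBIC))
s=robot.get_state();print(s["tcp_pos"],s["force"],s["finger_gap"],s["gripper_force"])
w=cloud(im);L=w[(im["pixels"].min(-1)>110)&np.isfinite(w[...,0])];t=s["tcp_pos"]
q=L[(np.hypot(*(L[:,:2]-t[:2]).T)<60)&(L[:,2]<t[2]+35)&(L[:,2]>t[2]-40)]
rng=np.random.default_rng(0);best=None
for _ in range(800):   # foot top plane: near-level
    a=q[rng.choice(len(q),3,False)];n=np.cross(a[1]-a[0],a[2]-a[0]);l=np.linalg.norm(n)
    if l<50:continue
    n/=l;n*=np.sign(n[2])
    if n[2]<.85 or a[:,2].max()>t[2]+5:continue
    k=abs((q-a[0])@n)<1.2
    if best is None or k.sum()>best.sum():best=k
f=q[best];m=f.mean(0);n=np.linalg.svd(f-m)[2][2];n*=np.sign(n[2])
z=m[2]-((t-m)[:2]@n[:2])/n[2]
print("foot plane",len(f),"normal",n.round(3),"tilt deg",np.degrees(np.arccos(n[2])).round(1),"foot top z at tcp",z.round(1),"below tip",(t[2]-z).round(1))
E
python3 look.py s4 170 270 190 300
```

```text
[564.48747857 157.00773953 139.81888742] [ 0.55992754 -1.07078459 -1.21221256] 9.098806496973875 34.214733839035034
foot plane 296 normal [-0.067  0.004  0.998] tilt deg 3.8 foot top z at tcp 117.6 below tip 22.3
```

B is upright within 4°, held with the foot's top 22 mm below the tips. Next I lift it and carry it over the left bin.

>>> {"fn": "apply_moves", "kwargs": {
  "deltas": [
    [0.5,0,0,-0.8,0],
    [0.5,0,0,-1.2,0],
    [0.5,0,0,-1.5,0],
    [0.5,0,0,-1.2,0],
    [0.5,0,0,-0.5,0],
    [0.5,0,0,0,0]
  ]
}}

```text
time: 7.85
tcp_pos: [565.7, 157.3, 194.3]
ee_rot: [2.462, 1.948, 0.007]
force: [0.4, -0.4, -1.3]
finger_gap: 9.4
gripper_force: 34.3
```

>>> {"fn": "apply_moves", "kwargs": {
  "deltas": [
    [0.5,0.2,-0.7,0,0],
    [0.5,0.4,-1.3,0,0],
    [0.5,0.5,-1.8,0,0],
    [0.5,0.5,-1.8,0,0],
    [0.5,0.5,-1.8,0,0],
    [0.5,0.5,-1.8,0,0],
    [0.5,0.5,-1.7,0,0],
    [0.5,0.3,-1.1,0,0],
    [0.5,0.2,-0.6,0,-0.07],
    [0.5,0,0,0,-0.07]
  ]
}}

```text
time: 8.68
tcp_pos: [447.7, 221.7, 190.4]
ee_rot: [-2.315, -2.122, 0.002]
force: [0.2, 0.1, -1.2]
finger_gap: 8.9
gripper_force: 34.2
```

```bash
python3 look.py s5 180 340 190 370
```

```text
[448.32948509 221.46283424 190.46867444] [ 0.2118482  -0.5698864  -1.35851558] 8.789362712929613 34.17276978492737
foot plane 480 normal [-0.037 -0.001  0.999] tilt deg 2.1 foot top z at tcp 168.3 below tip 22.2
```

View pics/s5.png

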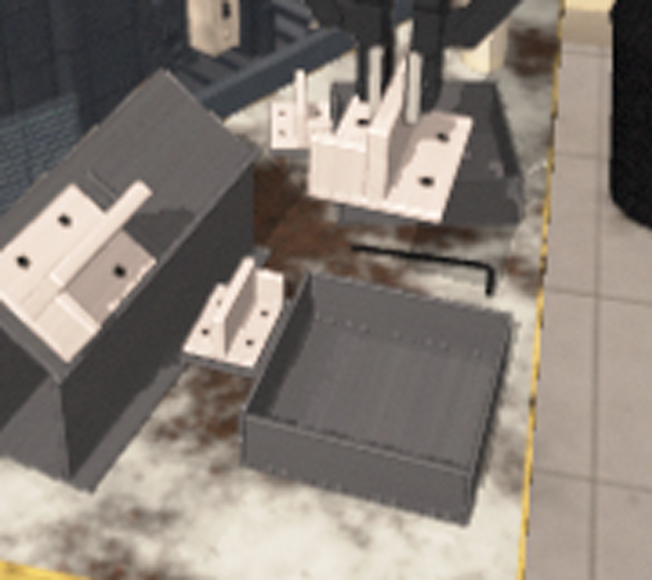

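B hangs upright at (375,150), above the left bin. Lowering.

>>> {"fn": "apply_moves", "kwargs": {
  "deltas": [
    [0.5,0,0,1,0],
    [0.5,0,0,2,0],
    [0.5,0,0,2.5,0],
    [0.5,0,0,2.5,0],
    [0.5,0,0,2.5,0],
    [0.5,0,0,2,0],
    [0.5,0,0,1.2,0],
    [0.5,0,0,0.7,0],
    [0.5,0,0,0.4,0],
    [0.5,0,0,0,0]
  ]
}}

```text
time: 9.57
tcp_pos: [449.9, 220.9, 42.9]
ee_rot: [-2.322, -2.116, 0.001]
force: [-0.0, 0.2, -1.3]
finger_gap: 8.9
gripper_force: 34.2
```

>>> {"fn": "apply_moves", "kwargs": {
  "deltas": [
    [0.5,0,0,0.3,0],
    [0.5,0,0,0.3,0],
    [0.5,0,0,0.2,0],
    [0.5,0,0,0.2,0],
    [0.5,0,0,0.1,0],
    [0.5,0,0,0.1,0],
    [0.5,0,0,0,0]
  ]
}}

```text
time: 10.15
tcp_pos: [449.9, 221.0, 31.2]
ee_rot: [-2.321, -2.117, 0.0]
force: [-0.4, 0.2, -1.0]
finger_gap: 9.0
gripper_force: 34.3
```

>>> {"fn": "apply_moves", "kwargs": {
  "deltas": [
    [0.5,0,0,0.1,0],
    [0.5,0,0,0.1,0],
    [0.5,0,0,0,0]
  ]
}}

```text
time: 10.4
tcp_pos: [450.7, 221.1, 30.2]
ee_rot: [2.321, 2.117, 0.001]
force: [0.3, -1.5, 3.9]
finger_gap: 8.8
gripper_force: 34.6
```

>>> {"fn": "apply_moves", "kwargs": {
  "deltas": [
    [0.5,0,0,0.1,0],
    [0.5,0,0,0.05,0],
    [0.5,0,0,0,0]
  ]
}}

```text
time: 10.65
tcp_pos: [451.1, 221.0, 29.9]
ee_rot: [2.32, 2.116, 0.001]
force: [-2.5, -3.7, 11.4]
finger_gap: 9.0
gripper_force: 35.8
```

```bash
python3 look.py s6 180 340 190 370
```

```text
[451.07929581 221.05449541  29.86912875] [-1.81393833 -3.52125546 11.60785069] 9.408217241825259 35.75832545757294
foot plane 354 normal [-0.001 -0.005  1.   ] tilt deg 0.3 foot top z at tcp 7.9 below tip 22.0
```

It is down and flat (tilt 0.3°, foot top at 7.9 mm). Releasing, then on to bracket A.

>>> {"fn": "apply_moves", "kwargs": {
  "deltas": [
    [0.9,0,0,0,0],
    [1.2,0,0,0,0],
    [1.8,0,0,0,0],
    [2.5,0,0,0,0],
    [3.3,0,0,0,0],
    [3.3,0,0,-0.3,0],
    [3.3,0,0,-1,0],
    [3.3,0,0,-2,0],
    [3.3,0,0,-3,0],
    [3.3,0,0,-3,0]
  ]
}}

```text
time: 11.53
tcp_pos: [449.2, 220.7, 121.7]
ee_rot: [-2.321, -2.116, 0.003]
force: [0.7, 0.3, 0.5]
finger_gap: 32.8
gripper_force: 0.0
```

>>> {"fn": "apply_moves", "kwargs": {
  "deltas": [
    [3.3,0,0,-3,0.07],
    [3.3,0,0,-3,0.07],
    [3.3,0,0,0,0],
    [3.3,0,0,0,0]
  ]
}}

```text
time: 11.87
tcp_pos: [451.5, 221.6, 184.3]
ee_rot: [2.462, 1.949, 0.009]
force: [0.1, -0.0, -0.4]
finger_gap: 32.8
gripper_force: 0.0
```

Run:
```python
from h import *
im=imaging.get_image("side");w=cloud(im)
d=np.array([.228,.974,0]);x=np.array([.974,-.228,0]);nn=np.array([-.559,.131,.82])
L=w[(im["pixels"].min(-1)>110)&np.isfinite(w[...,0])]
M=L[(L[:,0]>500)&(L[:,0]<660)&(L[:,1]>170)&(L[:,1]<310)&(L[:,2]>70)&(L[:,2]<140)]
h=(M-[580,146.5,92])@nn;k=abs(h-42)<3;t=M[k]@d
print("A web t",t.min(),t.max(),"x",np.median(M[k]@x),"z",np.median(M[k][:,2]))
B=L[(np.hypot(L[:,0]-450,L[:,1]-221)<52)&(L[:,2]<60)]
print("B top",B[B[:,2]>40].mean(0),"foot",np.median(B[B[:,2]<12][:,2]))
s=robot.get_state();p=s["tcp_pos"];r=R.from_rotvec(s["ee_rot"]).as_matrix()
for z in(175,):print(p,(r.T@(np.array([586.8,257.1,z])-p)).round(1),np.degrees(np.arctan2(r[1,0],r[0,0])))
```

```text
A web t 344.6560245846873 425.2227944039113 x 506.73252734461397 z 126.53858184743729
B top [450.41151051 226.4488529   44.22841086] foot 7.686397260954379
[450.29735575 221.13508819 181.9914846 ] [ 66.3 124.6   7.3] 76.74136665823856
```

>>> {"fn": "apply_moves", "kwargs": {
  "deltas": [
    [3.3,0.4,0.8,0,0],
    [3.3,0.8,1.5,0,0],
    [3.3,1.0,1.8,0,0],
    [3.3,1.0,1.8,0,0],
    [3.3,1.0,1.9,0,0],
    [3.3,1.0,1.9,0,0],
    [3.3,0.8,1.5,0,0],
    [3.3,0.5,0.9,0,0],
    [3.3,0.13,0.46,0,0],
    [3.3,0,0,0,0]
  ],
  "grip_force": 20
}}

```text
time: 12.75
tcp_pos: [587.6, 256.4, 179.2]
ee_rot: [-2.463, -1.949, 0.004]
force: [0.3, -0.3, 0.2]
finger_gap: 32.9
gripper_force: 0.0
```

>>> {"fn": "apply_moves", "kwargs": {
  "deltas": [
    [3.3,0,0,1.5,0],
    [3.3,0,0,1.8,0],
    [3.3,0,0,1.4,0],
    [3.3,0,0,0.8,0],
    [3.3,0,0,0.5,0],
    [3.3,0,0,0.4,0],
    [3.3,0,0,0,0],
    [3.3,0,0,0,0]
  ]
}}

```text
time: 13.42
tcp_pos: [587.7, 256.7, 117.3]
ee_rot: [2.463, 1.949, 0.001]
force: [0.5, -0.3, 0.1]
finger_gap: 32.8
gripper_force: 0.0
```

```bash
python3 look.py s7 180 290 170 290
python3 - <<'E'
from h import *
s=robot.get_state()["tcp_pos"];print(s,s[:2]@[.974,-.228],s[:2]@[.228,.974])
E
```

```text
[587.98820792 256.81672546 117.72973133] [-0.35444048  0.73838611  0.1609576 ] 33.12058518016274 0.0
foot plane 303 normal [-0.526  0.047  0.849] tilt deg 31.9 foot top z at tcp 87.8 below tip 29.9
[587.98820792 256.81672546 117.72973133] 514.1463011079334 384.2008020034807
```

View pics/s7.png

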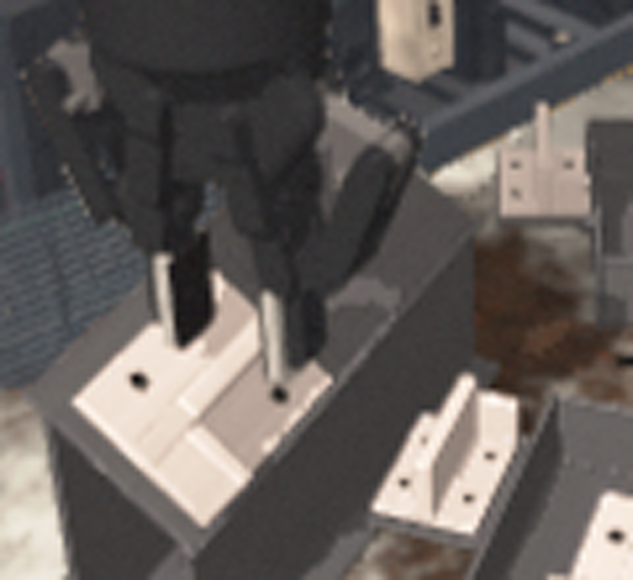

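The fingers at (185,340) and (290,370) straddle bracket A's web, the same as with B. Repeating the sequence that worked.

>>> {"fn": "apply_moves", "kwargs": {
  "deltas": [
    [3.2,0,0,0.5,0],
    [3.0,0,0,0.3,0],
    [2.6,0,0,0,0],
    [2.2,0,0,0,0],
    [2.0,0,0,0,0],
    [1.8,0,0,0,0],
    [1.8,0,0,0,0]
  ],
  "grip_force": 20
}}

```text
time: 14.05
tcp_pos: [588.3, 256.4, 109.6]
ee_rot: [2.463, 1.948, 0.002]
force: [2.7, -2.6, 2.2]
finger_gap: 20.5
gripper_force: 17.1
```

>>> {"fn": "apply_moves", "kwargs": {
  "deltas": [
    [1.6,0,0,-0.2,0],
    [1.5,0,0,-0.2,0],
    [1.4,0,0,-0.2,0],
    [1.3,0,0,-0.2,0],
    [1.2,0,0,-0.2,0],
    [1.1,0,0,-0.2,0],
    [1.0,0,0,-0.2,0]
  ]
}}

```text
time: 14.63
tcp_pos: [587.1, 256.9, 123.0]
ee_rot: [-2.463, -1.949, 0.0]
force: [1.2, -0.1, 2.0]
finger_gap: 12.5
gripper_force: 18.1
```

```bash
python3 look.py s8 180 290 170 290
```

```text
[587.31448554 256.86075155 123.43412707] [-1.71633084 -0.32227245  3.50847094] 11.983188268045181 18.3449328399729
foot plane 445 normal [-0.218  0.054  0.974] tilt deg 13.0 foot top z at tcp 101.7 below tip 21.7
```

>>> {"fn": "apply_moves", "kwargs": {
  "deltas": [
    [0.9,0,0,-0.2,0],
    [0.8,0,0,-0.2,0],
    [0.7,0,0,-0.2,0],
    [0.6,0,0,-0.2,0],
    [0.5,0,0,-0.2,0],
    [0.5,0,0,-0.2,0],
    [0.5,0,0,-0.2,0],
    [0.5,0,0,-0.2,0]
  ],
  "grip_force": 35
}}

```text
time: 15.35
tcp_pos: [587.2, 256.5, 138.6]
ee_rot: [-2.463, -1.949, 0.001]
force: [-0.4, 0.4, -1.6]
finger_gap: 9.3
gripper_force: 34.3
```

```bash
python3 look.py s9 180 290 170 290
python3 - <<'E'
from h import *
s=robot.get_state();p=s["tcp_pos"];r=R.from_rotvec(s["ee_rot"]).as_matrix()
print((r.T@(np.array([455,3,195])-p)).round(1))
E
```

```text
[587.57951985 256.68336119 139.28419483] [ 0.19048985 -0.64052772 -1.88890081] 9.088803429161478 34.300453662872314
foot plane 374 normal [-0.026  0.002  1.   ] tilt deg 1.5 foot top z at tcp 116.4 below tip 22.8
[-277.4  -70.7  -55.8]
```

>>> {"fn": "apply_moves", "kwargs": {
  "deltas": [
    [0.5,0,0,-0.8,0],
    [0.5,0,0,-1.2,0],
    [0.5,0,0,-1.6,0],
    [0.5,0,0,-1.3,0],
    [0.5,0,0,-0.7,0],
    [0.5,0,0,0,0]
  ]
}}

```text
time: 15.9
tcp_pos: [589.0, 257.2, 198.6]
ee_rot: [2.462, 1.948, 0.008]
force: [1.0, 1.1, -1.0]
finger_gap: 9.1
gripper_force: 34.3
```

>>> {"fn": "apply_moves", "kwargs": {
  "deltas": [
    [0.5,-0.5,-0.2,0,0],
    [0.5,-1.0,-0.4,0,0],
    [0.5,-1.5,-0.5,0,0],
    [0.5,-2.0,-0.5,0,0],
    [0.5,-2.0,-0.5,0,0],
    [0.5,-2.0,-0.5,0,0],
    [0.5,-2.0,-0.5,0,0],
    [0.5,-2.0,-0.5,0,0],
    [0.5,-2.0,-0.5,0,0],
    [0.5,-2.0,-0.5,0,0]
  ]
}}

```text
time: 16.73
tcp_pos: [501.6, 100.3, 193.3]
ee_rot: [-2.463, -1.948, 0.004]
force: [0.8, -0.5, -1.7]
finger_gap: 9.1
gripper_force: 34.4
```

>>> {"fn": "apply_moves", "kwargs": {
  "deltas": [
    [0.5,-2.0,-0.5,0,0],
    [0.5,-2.0,-0.5,0,0],
    [0.5,-2.0,-0.5,0,0],
    [0.5,-2.0,-0.5,0,0],
    [0.5,-1.5,-0.3,0,0],
    [0.5,-1.2,-0.2,0,-0.1],
    [0.5,0,0,0,-0.12],
    [0.5,0,0,0,-0.12],
    [0.5,0,0,0,-0.115],
    [0.5,0,0,0,0]
  ]
}}

```text
time: 17.57
tcp_pos: [453.2, 3.0, 193.4]
ee_rot: [-1.958, -2.454, 0.002]
force: [0.4, -0.3, -2.2]
finger_gap: 9.4
gripper_force: 34.1
```

```bash
python3 look.py s10 120 280 200 380;python3 - <<'E'
from h import *
s=robot.get_state();p=s["tcp_pos"];r=R.from_rotvec(s["ee_rot"]).as_matrix()
print((r.T@(np.array([455,3,195])-p)).round(1),"y-axis heading",np.degrees(np.arctan2(r[1,1],r[0,1])))
E
```

```text
[453.42769501   3.08150225 193.54374772] [ 0.07971789 -0.1378801  -1.70126742] 9.265444744911754 34.13313388824463
foot plane 203 normal [-0.011 -0.013  1.   ] tilt deg 1.0 foot top z at tcp 171.4 below tip 22.2
[-0.4  1.5 -1.5] y-axis heading 12.6134520020358
```

View pics/s10.png

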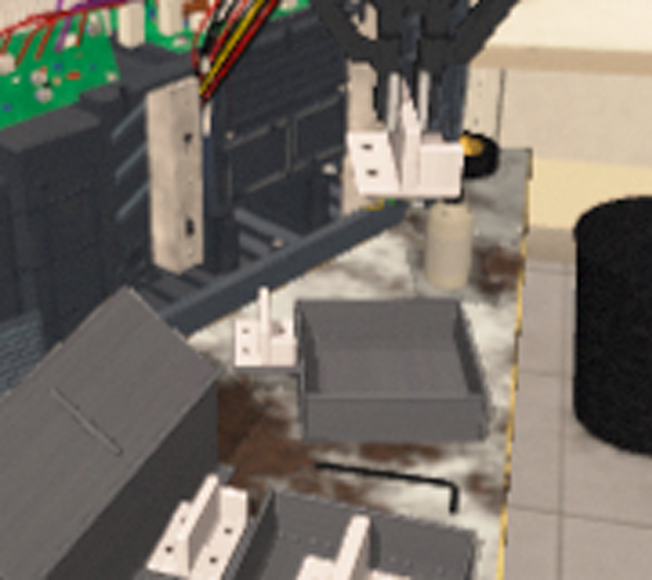

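A hangs upright at (405,150) over the right bin. Its cheek is on the robot side at the near (+y) end, matching the left-hand sample at (265,335). Lowering.

>>> {"fn": "apply_moves", "kwargs": {
  "deltas": [
    [0.5,0,0,1,0],
    [0.5,0,0,2,0],
    [0.5,0,0,2.5,0],
    [0.5,0,0,2.5,0],
    [0.5,0,0,2.5,0],
    [0.5,0,0,2,0],
    [0.5,0,0,1.2,0],
    [0.5,0,0,0.7,0],
    [0.5,0,0,0.5,0],
    [0.5,0,0,0.2,0]
  ]
}}

```text
time: 18.45
tcp_pos: [454.2, 3.4, 43.0]
ee_rot: [-1.961, -2.453, 0.001]
force: [-0.7, 1.0, -1.8]
finger_gap: 8.9
gripper_force: 34.1
```

>>> {"fn": "apply_moves", "kwargs": {
  "deltas": [
    [0.5,0,0,0.3,0],
    [0.5,0,0,0.2,0],
    [0.5,0,0,0.2,0],
    [0.5,0,0,0.2,0],
    [0.5,0,0,0.1,0],
    [0.5,0,0,0.1,0],
    [0.5,0,0,0,0]
  ]
}}

```text
time: 19.03
tcp_pos: [454.6, 3.4, 32.8]
ee_rot: [-1.96, -2.455, 0.0]
force: [-0.3, 0.3, -2.4]
finger_gap: 9.0
gripper_force: 34.2
```

>>> {"fn": "apply_moves", "kwargs": {
  "deltas": [
    [0.5,0,0,0.1,0],
    [0.5,0,0,0.1,0],
    [0.5,0,0,0,0]
  ]
}}

```text
time: 19.28
tcp_pos: [454.6, 3.4, 30.7]
ee_rot: [-1.96, -2.455, 0.0]
force: [0.1, 0.1, -2.7]
finger_gap: 9.1
gripper_force: 34.2
```

>>> {"fn": "apply_moves", "kwargs": {
  "deltas": [
    [0.5,0,0,0.1,0],
    [0.5,0,0,0.05,0],
    [0.5,0,0,0,0]
  ]
}}

```text
time: 19.53
tcp_pos: [455.3, 3.5, 30.0]
ee_rot: [1.96, 2.454, 0.001]
force: [-1.3, 0.4, 3.5]
finger_gap: 9.1
gripper_force: 34.7
```

```bash
python3 look.py s11 180 340 190 370
```

```text
[455.25755629   3.43947329  29.99155361] [-0.17307271  0.94626514  3.9933201 ] 9.064401859678126 34.763283133506775
foot plane 141 normal [-0.002 -0.005  1.   ] tilt deg 0.3 foot top z at tcp 8.1 below tip 21.8
```

Contact, and it sits flat. Releasing and rising.

>>> {"fn": "apply_moves", "kwargs": {
  "deltas": [
    [0.9,0,0,0,0],
    [1.2,0,0,0,0],
    [1.8,0,0,0,0],
    [2.5,0,0,0,0],
    [3.3,0,0,0,0],
    [3.3,0,0,-0.3,0],
    [3.3,0,0,-1,0],
    [3.3,0,0,-2,0],
    [3.3,0,0,-3,0],
    [3.3,0,0,-3,0]
  ]
}}

```text
time: 20.42
tcp_pos: [453.9, 3.4, 123.3]
ee_rot: [-1.96, -2.454, 0.002]
force: [-0.1, 0.2, 0.8]
finger_gap: 33.0
gripper_force: 0.0
```

>>> {"fn": "apply_moves", "kwargs": {
  "deltas": [
    [3.3,0,0,-3,0],
    [3.3,0,0,-3,0],
    [3.3,0,0,-1,0],
    [3.3,0,0,0,0],
    [3.3,0,0,0,0],
    [3.3,0,0,0,0]
  ]
}}

```text
time: 20.92
tcp_pos: [453.5, 3.5, 190.3]
ee_rot: [-1.959, -2.453, 0.003]
force: [-0.9, 0.0, -0.3]
finger_gap: 33.1
gripper_force: 0.0
```

Run:
```python
from h import *
im=imaging.get_image("side");w=cloud(im)
L=w[(im["pixels"].min(-1)>110)&np.isfinite(w[...,0])]
for c in((450,221),(455,3)):
    B=L[(np.hypot(L[:,0]-c[0],L[:,1]-c[1])<48)&(L[:,2]<60)]
    t=B[B[:,2]>41];print(c,"web top",((t.max(0)+t.min(0))/2).round(1),np.median(t[:,2]).round(1),"foot top",np.median(B[B[:,2]<12][:,2]).round(1))
s=robot.get_state();print(s["tcp_pos"],s["force"],s["finger_gap"],s["time"])
cv2.imwrite("pics/final.png",cv2.resize(im["pixels"],(800,600)))
```

```text
(450, 221) web top [450.4 223.   44.5] 44.5 foot top 7.8
(455, 3) web top [454.1   5.3  43.8] 44.3 foot top 7.6
[453.31189159   3.50320295 189.85020988] [-0.96287832  0.23445908  0.22123502] 32.87119682586758 20.9667
```

View pics/final.png

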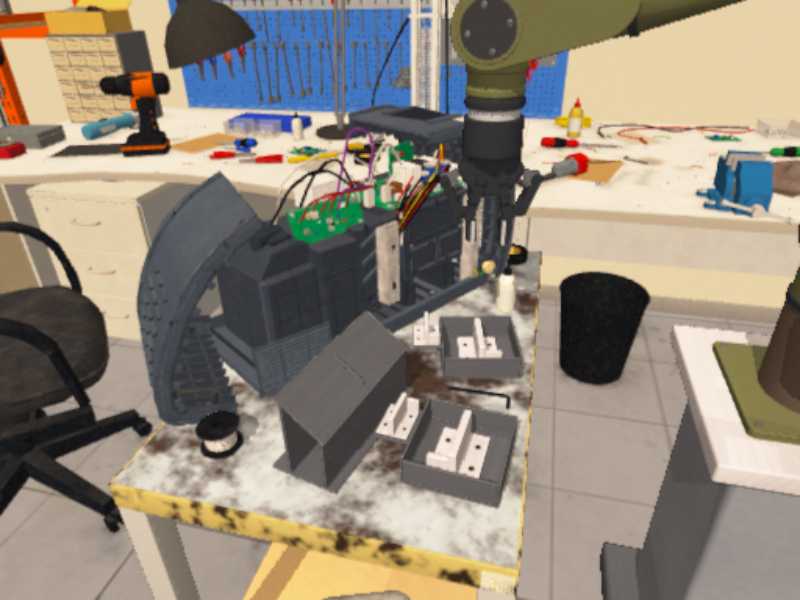

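Both brackets sit flat in their bins at (460,455) and (480,345). The bystanders are where they started and the gripper is clear.

```bash
python3 -c "
from station import ticket
print(ticket.finish_job())"
```

```text
the job is handed in; nothing more can be done
None
```

I set both brackets down flat in their matching bins, with the left-hand one in the right bin (y≈4) and the right-hand one in the left bin (y≈221), and handed the job in at about 21 s; no verdict came back.

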